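Dip the stencil brush and stand it on the drip tray

TASK

Pick up the big stencil brush, keep hold of it and dip its bristles into the low wide steel pot until they are well below the rim. Then lift it out and stand it upright, bristles down, on the floor of the shallow steel drip tray, putting it down rather than dropping it. Leave the pot and the tall steel cup standing where they are.

Things in the scene. Friction and masses are not known exactly. Their poses are not given: they have to be found in the camera images.
- brush: The larger of two round stencil brushes, loose, about 90 g, upright on its flat bristle end. Origin: centre of that end (underside); z up the handle. From there: dark rigid bristles, 40 mm across, to 38 mm; steel ferrule, 42 mm, to 60 mm; wooden handle, 22 mm across from 74 mm to its top at 135 mm (grip about 110 mm up, from any side). The other brush (95 mm tall, 26 mm across) is not used.
- pot: Low wide round open steel pot, empty, 60 mm high, 92 mm in outer diameter at the rim, wall 3 mm, inner floor 5 mm above its underside; loose, about 350 g. Origin: centre of its underside, z up; the mouth is on the z axis, 60 mm above the origin.
- tray: Shallow rectangular open steel drip tray, fixed to the bench: 180 mm along its x, 140 mm along its y, 14 mm high, walls and floor 4 mm thick. Origin: centre of its underside, on the bench; z up. The floor's top is 4 mm above the origin; anywhere on the floor will do for the brush.
- cup: Bystander: tall narrow open steel cup, 100 mm high, 68 mm in diameter at the rim; loose. Origin: centre of its underside, z up. Not to be used or moved. (Other bystanders on the bench: the small brush, a closed ink can 85 mm high and a roll of tape beyond the work.)
Not all that is in view belongs to the job. What is shaped like the brush but blue or red is not meant.

How it is judged:
By the outcome, as a careful person would: the job done as asked, in the order asked, and still so for the second after the job is handed in, with the robot touching nothing.
It also fails if it takes over 40 s, if anything falls off the work surface, if the arm or the gripper's body presses on something with over 40 N, if the wrist force passes 120 N, or if a joint passes its speed limit or range.

ROBOT

A 7-joint arm with a two-finger parallel gripper is mounted at the origin on the work surface. World frame = base frame: x ahead of the robot, y to its left, z up, the work surface at z = 0. Lengths are in m, angles in rad, forces in N, time in s.
With the tool pointing down it reaches from about 0.35 to 0.775 m from the base axis. Payload 3.1 kg.
Tool frame: the origin (TCP) lies between the finger pads; the fingertips stand bot.tips_ahead ahead of it and the grasp point (between the pads) lies 2 mm behind it (bot.tips_ahead is the distance from the TCP to the fingertips, in m); z points along the fingers, y is the line along which they close (so a half turn about z gives the same grasp; the last joint's range is limited). The gripper opens to 85 mm and grips with 20 to 120 N. Pads are 22 mm wide; open, the fingers measure 114 mm over their backs; the gripper's body (76 mm by 85 mm) begins 54 mm behind the grasp point. The pads swing forward as they close: fully open they stand 13 mm farther back than shut.
Start: joints at [1.067, 0.311, 0.014, 1.512, -0.004, 1.319, -0.027], TCP at [0.245, -0.492, 0.248] pointing down, gripper open.
Joint ranges: [-2.7, 2.7], [-0.3, 1.91], [-1.27, 1.3], [0.12, 2.57], [-1.44, 4.58], [0.2, 2.03], [-3.05, 3.05]. Speed limits (rad/s): [2.79, 2.79, 3.14, 3.14, 3.14, 3.14, 3.14].

INTERFACE

Orientations are given as a unit quaternion [x, y, z, w].
In Python, from bench import bot, viewer, close_job gives the robot as it stands.
- The arm moves only by the tool servo_tool, never from a script. Its argument "commands" is a list that holds one entry, the list of rows, each a list of 7 numbers: the finger opening in mm, from 0 to 85.4, then the shift along the tool's x, y, z in units of 40 mm (1.0 is 40 mm), then the turn, a rotation vector about the tool's x, y, z in rad. In form: [[[fingers, dx, dy, dz, ax, ay, az], ...]]. A call has 1 to 5 rows; each row is the pose to reach, as a shift and turn from the pose commanded when the call began, along the tool's axes at that moment; what a row does not reach only later rows make up. A row lasts 1/12 s, in which the tool goes at most 41.7 mm and 7.16 degrees, less where a joint would pass 70% of its speed; a pose out of reach is approached as far as the arm can. A call with a gripper value outside its range is refused whole. The fingers move at their own pace and stop on an object; the grip force is fixed at half the most. Time passes only in rows, so rows that repeat a pose let the fingers close. It gives the time, the measured TCP pose, the force, the opening and the grip force at its end, in the units of the state.
- bot.get_state(): the state, without advancing time (a new reading comes with each control period).
- viewer.capture(name): name is "side" or "top" or "wrist"; returns a dict with "frame" (384x512x3 uint8, blue, green, red), "fx", "fy", "cx", "cy" (pixels), "extrinsics" (4x4, takes a point from world to camera coordinates); the wrist camera has in their place "mount" (4x4, takes a point from camera to tool coordinates, whose origin is the TCP and whose axes are the flange's). Camera axes: x right, y up, looking along -z (the intrinsics and any distortion apply to the point x, -y, -z); pixel columns grow to the right and rows downward; lengths in m; the calibration is good to about 2 mm. A picture is of the moment at which its call begins: read the wrist's pose just before it. There is no depth.
- close_job(): hands the job in; it is judged then, once.
The state is a dict: "t": time; "q": joint angles; "qvel": joint speeds; "joint_torque": joint torques, N m; "position": TCP position; "eef_rot": TCP orientation; "force": force on the tool from outside, world axes, zero at the start; "torque": the same for the moment, N m; "finger_gap": finger opening in m; "grasp_force": force on a finger pad.
Only numpy, scipy, OpenCV 4.12 (cv2) and the standard library are available. Lean on these libraries where they do the work, as an engineer would, in place of code of your own. Each camera call takes 0.05 s, during which the arm holds its last target. There are 200 camera calls.

## Working session

There is one attempt and no reset: what is moved stays moved. The work goes in short steps, Python scripts to look and compute and a tool call to move; the robot and the scene stay as the last step left them, time stands still between calls to the robot, and variables do not carry over. Pictures are saved under pics/ and viewed, at most 10 in all, crops included, and the job is handed in when it is done.

Besides the shell and the picture viewer there is one more tool, called in YAML: its name, and indented under it one key for each argument. servo_tool: Moves the arm, as the interface text tells. Its arguments: {"type":"object","properties":{"commands":{"type":"array"}},"required":["commands"]}

```bash
mkdir -p pics
python3 - <<'E'
from bench import bot, viewer
import cv2, json, numpy as np
s=bot.get_state(); print(s['t'],s['position'],s['eef_rot'],s['finger_gap'],bot.tips_ahead)
for n in('side','top'):
    c=viewer.capture(n); cv2.imwrite(f'pics/{n}0.png',c['frame'])
    print(n,c['fx'],c['fy'],c['cx'],c['cy'],[k for k in c]); print(np.round(c['extrinsics'],4).tolist())
E
```

```text
0.0 [ 0.24475123 -0.49174995  0.24718183] [ 9.73449624e-01  2.28898072e-01 -3.41987696e-04 -1.17683693e-03] 0.08557460400664821 0.017
side 401.47689320606435 401.47689320606435 256.95277444434856 193.32980483230443 ['frame', 'fx', 'fy', 'cx', 'cy', 'extrinsics']
[[-0.9814, -0.1919, 0.0076, 0.4908], [0.1246, -0.606, 0.7857, -0.0749], [-0.1461, 0.772, 0.6186, -0.6924], [0.0, 0.0, 0.0, 1.0]]
top 365.28360280885636 365.28360280885636 251.27449928317446 185.95045411939304 ['frame', 'fx', 'fy', 'cx', 'cy', 'extrinsics']
[[-0.0079, -0.9998, 0.0199, 0.0157], [0.9889, -0.0049, 0.1484, -0.5277], [-0.1483, 0.0208, 0.9887, -0.7096], [0.0, 0.0, 0.0, 1.0]]
```

View pics/side0.png

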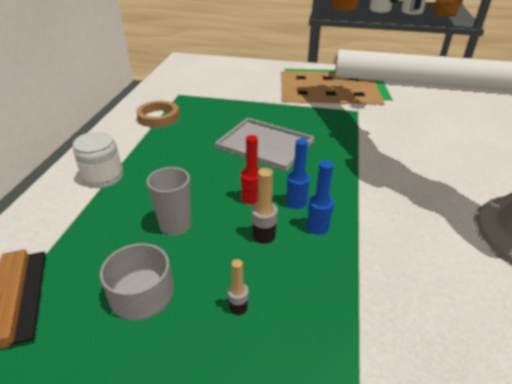

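View pics/top0.png

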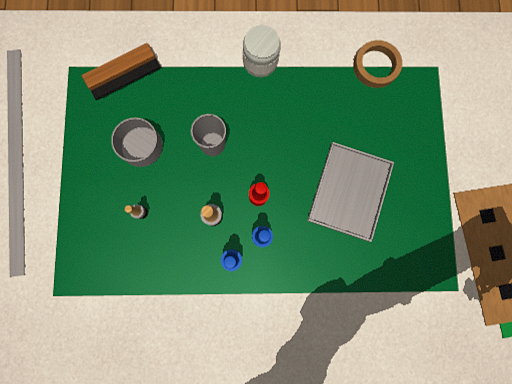

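The side view shows the big brush with its handle top at about (265,172) and base at (264,238). The pot rim is centred near (136,268) and the cup rim near (170,180). In the top view the brush's handle end is at (208,212), the pot rim at (136,139), the cup rim at (209,131), and the tray corners at (332,143), (393,161), (371,241) and (308,220). One red and two blue decoys stand close to the brush.

```bash
cat > h.py <<'E'
from bench import bot, viewer
import numpy as np, cv2
from scipy.spatial.transform import Rotation as R
def ray(c,uv):
    E=np.array(c['extrinsics']); d=np.array([(uv[0]-c['cx'])/c['fx'],-(uv[1]-c['cy'])/c['fy'],-1])
    return -E[:3,:3].T@E[:3,3], E[:3,:3].T@d
def plane(c,uv,z):
    o,d=ray(c,uv); return o+d*(z-o[2])/d[2]
def tri(r1,r2):
    (o,d),(p,e)=r1,r2
    s=np.linalg.lstsq(np.c_[d,-e],p-o,rcond=None)[0]
    a,b=o+s[0]*d,p+s[1]*e
    return (a+b)/2,np.linalg.norm(a-b)
def wristcam(c,s):
    T=np.eye(4);T[:3,:3]=R.from_quat(s['eef_rot']).as_matrix();T[:3,3]=s['position']
    c=dict(c);c['extrinsics']=np.linalg.inv(T@np.array(c['mount']));return c
E
python3 - <<'E'
from h import *
S=viewer.capture('side');T=viewer.capture('top')
def p(n,s,t,z):
    x,g=tri(ray(S,s),ray(T,t));print(n,np.round(x,3),round(g,4),'planes',np.round(plane(S,s,z)[:2],3),np.round(plane(T,t,z)[:2],3))
p('brush',(265,172),(208,212),.135)
p('pot',(136,268),(136,139),.06)
p('cup',(170,180),(209,131),.1)
p('red',(252,140),(260,187),.135)
p('blueA',(302,144),(264,238),.135)
p('blueB',(325,166),(231,261),.135)
p('small',(237,264),(128,209),.095)
p('can',(95,143),(262,40),.085)
q=[plane(T,u,.014) for u in((332,143),(393,161),(371,241),(308,220))]
print(np.round(q,3),np.round(np.mean(q,0),3),[round(np.linalg.norm(q[i]-q[i-1]),3) for i in range(4)])
for n,c in(('S',S),('T',T)):
    h=cv2.cvtColor(c['frame'],cv2.COLOR_BGR2HSV); m=cv2.inRange(h,(8,90,90),(28,255,255))
    k,_,st,ce=cv2.connectedComponentsWithStats(m)
    print(n,[(st[i].tolist(),ce[i].round(1).tolist()) for i in range(1,k) if 10<st[i][4]<600])
M=R.from_quat(bot.get_state()['eef_rot']).as_matrix();print(M.round(3))
E
```

```text
brush [0.469 0.091 0.132] 0.0032 planes [0.47  0.095] [0.467 0.091]
pot [0.624 0.247 0.054] 0.0007 planes [0.621 0.251] [0.622 0.245]
cup [0.627 0.094 0.096] 0.0007 planes [0.624 0.099] [0.626 0.094]
red [ 0.511 -0.002  0.13 ] 0.0022 planes [0.508 0.007] [ 0.511 -0.001]
blueA [ 0.423 -0.007  0.129] 0.0034 planes [0.424 0.003] [ 0.421 -0.007]
blueB [0.382 0.051 0.128] 0.0004 planes [0.383 0.061] [0.382 0.05 ]
small [0.478 0.245 0.093] 0.0017 planes [0.479 0.247] [0.477 0.244]
can [ 0.823 -0.012  0.08 ] 0.005 planes [ 0.814 -0.004] [ 0.823 -0.011]
[[ 0.625 -0.164  0.014]
 [ 0.585 -0.295  0.014]
 [ 0.414 -0.237  0.014]
 [ 0.459 -0.107  0.014]] [ 0.521 -0.201  0.014] [np.float64(0.176), np.float64(0.137), np.float64(0.18), np.float64(0.138)]
S [([342, 0, 15, 10, 120], [349.2, 4.0]), ([427, 0, 55, 17, 408], [456.8, 5.9]), ([491, 0, 21, 4, 43], [502.5, 0.7]), ([447, 34, 23, 22, 368], [457.9, 44.8]), ([240, 158, 7, 27, 31], [243.0, 171.0]), ([231, 260, 13, 35, 351], [237.1, 277.4])]
T [([372, 85, 13, 2, 13], [378.0, 85.8]), ([125, 205, 16, 11, 86], [131.7, 210.3]), ([201, 205, 18, 17, 184], [208.6, 213.3]), ([476, 228, 4, 11, 17], [477.8, 232.7]), ([472, 266, 8, 15, 79], [475.8, 271.6]), ([508, 278, 4, 6, 15], [509.9, 280.9]), ([477, 285, 4, 6, 16], [478.8, 287.5])]
[[ 0.895  0.446 -0.001]
 [ 0.446 -0.895  0.001]
 [-0.    -0.001 -1.   ]]
```

servo_tool:
  commands:
    - [[85,0.7,-0.65,0,0,0,-0.1],[85,1.4,-1.3,0,0,0,-0.2],[85,2.1,-1.95,0,0,0,-0.3],[85,2.8,-2.6,0,0,0,-0.4],[85,3.5,-3.25,0,0,0,-0.5]]

```text
t: 0.62
position: [0.3127, -0.3118, 0.2481]
eef_rot: [0.886, 0.465, -0.0, -0.0]
force: [0.9, -0.0, 1.3]
finger_gap: 0.0847
grasp_force: 0.0
```

servo_tool:
  commands:
    - [[85,1.0,-0.24,0,0,0,-0.05],[85,2.0,-0.48,0,0,0,-0.1],[85,3.0,-0.72,0,0,0,-0.15],[85,4.0,-0.96,0,0,0,-0.2],[85,5.0,-1.2,0,0,0,-0.25]]

```text
t: 1.03
position: [0.3876, -0.1202, 0.2484]
eef_rot: [0.821, 0.57, -0.0, 0.0]
force: [0.8, 0.2, 0.3]
finger_gap: 0.0848
grasp_force: 0.0
```

servo_tool:
  commands:
    - [[85,1.0,0.02,0,0,0,0],[85,2.0,0.04,0,0,0,0],[85,3.0,0.06,0,0,0,0],[85,4.0,0.08,0,0,0,0],[85,4.7,0.1,0,0,0,0]]

```text
t: 1.45
position: [0.4577, 0.0568, 0.2486]
eef_rot: [0.821, 0.571, 0.001, -0.0]
force: [-0.3, 0.0, 0.3]
finger_gap: 0.0849
grasp_force: 0.0
```

Run:
```python
from h import *
s=bot.get_state();c=viewer.capture('wrist');cv2.imwrite('pics/w1.png',c['frame'])
import pickle;pickle.dump((s,c),open('w1.pkl','wb'))
print(s['t'],s['position'],np.round(R.from_quat(s['eef_rot']).as_matrix(),3).tolist(),s['q'],{k:v for k,v in c.items() if k!='frame'})
print(cv2.projectPoints)
w=wristcam(c,s);E=w['extrinsics']
for z in(.135,.0):
    p=E@np.array([.469,.091,z,1]);print(z,c['cx']-c['fx']*p[0]/p[2],c['cy']+c['fy']*p[1]/p[2])
h=cv2.cvtColor(c['frame'],cv2.COLOR_BGR2HSV); m=cv2.inRange(h,(8,90,90),(28,255,255))
k,_,st,ce=cv2.connectedComponentsWithStats(m)
print([(st[i].tolist(),ce[i].round(1).tolist()) for i in range(1,k) if 40<st[i][4]])
```

```text
1.45 [0.45771714 0.05681908 0.24856426] [[0.348, 0.938, 0.001], [0.938, -0.348, 0.002], [0.002, 0.0, -1.0]] [ 0.36505581  0.16961169 -0.59744714  1.72151802  0.09755677  1.27924008
 -0.60868085] {'fx': 338.9958112185619, 'fy': 338.9958112185619, 'cx': 256.6888137468462, 'cy': 189.55021213309803, 'mount': array([[-1.82468319e-04,  9.44972792e-01,  3.27148879e-01,
         8.50722943e-02],
       [ 9.99999573e-01,  4.68967369e-04, -7.96863999e-04,
         7.27971501e-04],
       [-9.06436947e-04,  3.27148593e-01, -9.44972474e-01,
        -1.24950692e-01],
       [ 0.00000000e+00,  0.00000000e+00,  0.00000000e+00,
         1.00000000e+00]])}
<built-in function projectPoints>
0.135 253.49779980711122 145.46813260750966
0.0 254.44829925667887 120.42428707944099
[([241, 109, 32, 44, 1129], [256.1, 130.0]), ([335, 235, 25, 9, 51], [346.0, 240.4])]
```

View pics/w1.png

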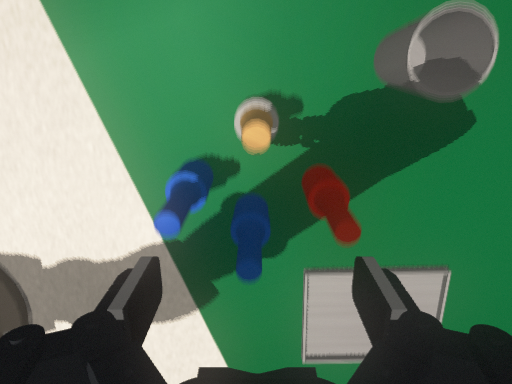

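The wrist view shows the wooden handle end centred at about (256.5,138.5). Blue decoys are at (168,224) and (249,268), the red one at (347,230), and the finger lanes are clear.

Run:
```python
from h import *
import pickle;s,c=pickle.load(open('w1.pkl','rb'));w=wristcam(c,s)
M=R.from_quat(s['eef_rot']).as_matrix()
for uv,z in(((256.5,138.5),.135),((256.5,122),.055)):
    p=plane(w,uv,z);print(p.round(4),((M.T@(p-s['position']))/.04).round(2))
```

```text
[0.4727 0.0949 0.135 ] [1.02 0.02 2.84]
[0.4731 0.0956 0.055 ] [1.03 0.02 4.84]
```

servo_tool:
  commands:
    - [[70,0.7,0.02,0.2,0,0,0],[70,1.0,0.02,1.1,0,0,0],[70,1.0,0.02,2.0,0,0,0],[70,1.0,0.02,2.8,0,0,0],[70,1.0,0.02,3.45,0,0,0]]

```text
t: 1.92
position: [0.4707, 0.0892, 0.1078]
eef_rot: [0.822, 0.57, -0.001, -0.001]
force: [0.6, -0.6, -0.1]
finger_gap: 0.0702
grasp_force: 0.0
```

servo_tool:
  commands:
    - [[0,0,0,0,0,0,0],[0,0,0,0,0,0,0],[0,0,0,0,0,0,0],[0,0,0,0,0,0,0],[0,0,0,0,0,0,0]]

```text
t: 2.33
position: [0.4736, 0.0899, 0.1122]
eef_rot: [0.822, 0.569, 0.002, 0.001]
force: [-0.1, 0.6, -0.8]
finger_gap: 0.0205
grasp_force: 58.4
```

servo_tool:
  commands:
    - [[0,0,0,-0.4,0,0,0],[0,0,0,-1.1,0,0,0],[0,0,0,-1.9,0,0,0],[0,0,0,-2.6,0,0,0],[0,0,0,-3.0,0,0,0]]

```text
t: 2.75
position: [0.474, 0.0904, 0.235]
eef_rot: [0.822, 0.57, 0.003, 0.002]
force: [-0.3, -0.1, -1.7]
finger_gap: 0.0205
grasp_force: 58.7
```

Run:
```python
from h import *
s=bot.get_state();c=viewer.capture('wrist');S=viewer.capture('side')
import pickle;pickle.dump((s,c,S),open('w2.pkl','wb'))
print(s['position'],s['finger_gap'],s['grasp_force'])
M=R.from_quat(s['eef_rot']).as_matrix();print(M.round(3).tolist())
cv2.imwrite('pics/w2.png',np.hstack([cv2.resize(f,(400,300)) for f in(c['frame'],S['frame'])]))
```

```text
[0.47397341 0.09043713 0.23499029] 0.020485097615757987 58.713174518197775
[[0.351, 0.936, 0.008], [0.936, -0.351, 0.001], [0.003, 0.007, -1.0]]
```

View pics/w2.png

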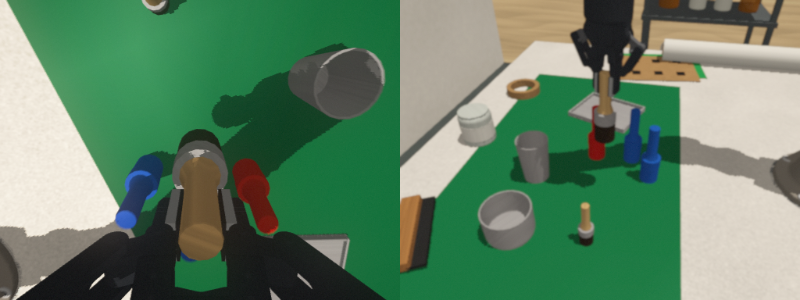

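The brush is held and upright, well clear of the bench. Next I carry it over to the pot.

servo_tool:
  commands:
    - [[0,0.6,0.25,0,0,0,0],[0,1.5,0.65,0,0,0,0],[0,2.4,1.1,0,0,0,0],[0,3.3,1.5,0,0,0,0],[0,4.1,1.85,0,0,0,0]]

```text
t: 3.27
position: [0.6, 0.2183, 0.229]
eef_rot: [0.822, 0.569, -0.001, -0.0]
force: [0.7, -0.5, -0.5]
finger_gap: 0.0206
grasp_force: 58.7
```

Run:
```python
from h import *
s=bot.get_state();c=viewer.capture('wrist');S=viewer.capture('side')
import pickle;pickle.dump((s,c,S),open('w3.pkl','wb'))
print(s['position'],s['finger_gap'],s['grasp_force'])
cv2.imwrite('pics/w3.png',np.hstack([cv2.resize(f,(400,300)) for f in(c['frame'],S['frame'])]))
```

```text
[0.60003538 0.21833642 0.22895167] 0.020624746221969966 58.709914460778236
```

View pics/w3.png

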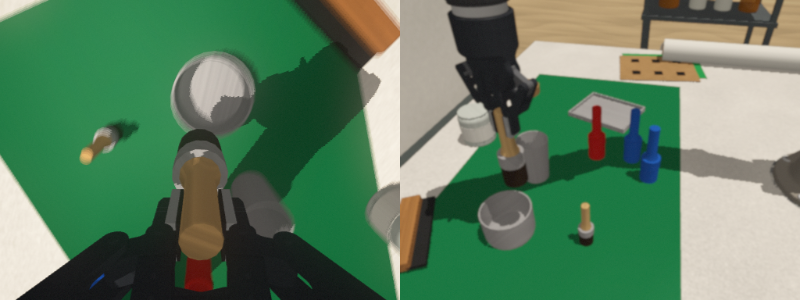

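The wrist view shows the pot rim centred at about (213,94) in the half-size image, the held handle top at (202,241) and the bristle end at about (200,145). The cup is to the right at about (262,205), clear of the path.

Run:
```python
from h import *
import pickle;s,c,S=pickle.load(open('w3.pkl','rb'));w=wristcam(c,s)
M=R.from_quat(s['eef_rot']).as_matrix();k=1.28
P=plane(w,(213*k,94*k),.06);H=plane(w,(202*k,241*k),s['position'][2]+.023)
print('pot',P.round(4),'handle',H.round(4))
# brush bottom in side view, and expected for upright brush
E=np.array(S['extrinsics'])
for x,y in((H[0],H[1]),(s['position'][0],s['position'][1])):
  for z in(.023,-.112):
    p=E@np.array([x,y,s['position'][2]+z,1]);print(((S['cx']-S['fx']*p[0]/p[2])/k).round(1)+400,((S['cy']+S['fy']*p[1]/p[2])/k).round(1))
for n,z in(('H',.023),('B',-.112)):
    p=w['extrinsics']@np.array([H[0],H[1],s['position'][2]+z,1]);print(n,(c['cx']-c['fx']*p[0]/p[2])/k,(c['cy']+c['fy']*p[1]/p[2])/k)
print(((M.T@(P-H))/.04).round(2),((M.T@(P-s['position']))/.04).round(2))
```

```text
pot [0.6298 0.2563 0.06  ] handle [0.6029 0.2217 0.252 ]
502.8 106.9
517.5 175.8
505.7 106.0
519.8 174.7
H 202.00000000000458 240.99999999999858
B 201.23894644000111 146.83486099725548
[1.05 0.33 4.8 ] [1.15 0.37 4.22]
```

servo_tool:
  commands:
    - [[0,0.5,0.15,0,0,0,0],[0,0.95,0.3,0,0,0,0],[0,0.95,0.3,0.4,0,0,0],[0,0.95,0.3,0.9,0,0,0],[0,0.95,0.3,1.2,0,0,0]]

```text
t: 3.78
position: [0.6223, 0.2477, 0.1794]
eef_rot: [0.822, 0.57, -0.002, -0.0]
force: [-0.1, 0.1, -1.1]
finger_gap: 0.0203
grasp_force: 58.8
```

Run:
```python
from h import *
s=bot.get_state();c=viewer.capture('wrist');S=viewer.capture('side')
print(s['position'],s['finger_gap'],s['grasp_force'])
cv2.imwrite('pics/w4.png',np.hstack([cv2.resize(f,(400,300)) for f in(c['frame'],S['frame'])]))
```

```text
[0.62227793 0.24773092 0.17940555] 0.020285338218323123 58.83254025131464
```

View pics/w4.png

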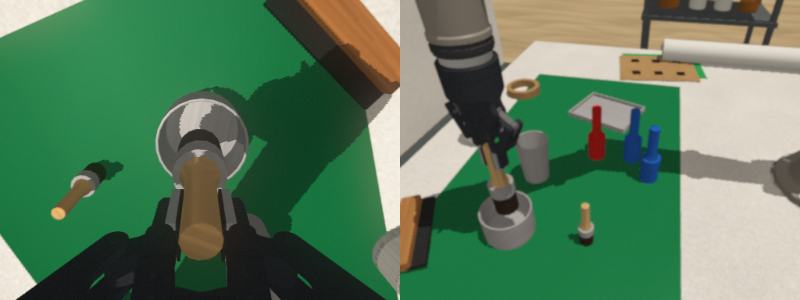

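The brush bottom sits over the middle of the mouth in both views (wrist (199,140) against rim centre (203,138)), so I go down.

servo_tool:
  commands:
    - [[0,0.05,0.05,0.4,0,0,0],[0,0.05,0.05,0.8,0,0,0],[0,0.05,0.05,1.15,0,0,0],[0,0.05,0.05,1.15,0,0,0],[0,0.05,0.05,1.15,0,0,0]]

```text
t: 4.3
position: [0.626, 0.249, 0.1364]
eef_rot: [0.822, 0.569, -0.0, 0.0]
force: [0.4, -0.5, -0.9]
finger_gap: 0.0209
grasp_force: 58.8
```

servo_tool:
  commands:
    - [[0,0,0,-0.5,0,0,0],[0,0,0,-1.2,0,0,0],[0,0,0,-2.0,0,0,0],[0,0,0,-2.6,0,0,0],[0,0,0,-2.9,0,0,0]]

```text
t: 4.72
position: [0.6278, 0.2511, 0.2595]
eef_rot: [0.822, 0.569, 0.005, 0.001]
force: [-0.9, 0.3, -0.8]
finger_gap: 0.0206
grasp_force: 58.9
```

The dip reached about 36 mm below the rim, with the ferrule just at rim height. I'll dip once more, a little deeper, so the bristles are clearly under.

servo_tool:
  commands:
    - [[0,0,0,0.6,0,0,0],[0,0,0,1.4,0,0,0],[0,0,0,2.2,0,0,0],[0,0,0,2.9,0,0,0],[0,0,0,3.3,0,0,0]]

```text
t: 5.13
position: [0.6253, 0.2488, 0.1186]
eef_rot: [0.822, 0.569, -0.001, 0.0]
force: [-0.8, -0.3, -1.6]
finger_gap: 0.0209
grasp_force: 58.8
```

servo_tool:
  commands:
    - [[0,0,0,0,0,0,0],[0,0,0,0,0,0,0]]

```text
t: 5.3
position: [0.6268, 0.2501, 0.1218]
eef_rot: [0.822, 0.569, 0.001, 0.0]
force: [0.5, 0.0, -0.5]
finger_gap: 0.0206
grasp_force: 59.4
```

servo_tool:
  commands:
    - [[0,0,0,-0.5,0,0,0],[0,0,0,-1.2,0,0,0],[0,0,0,-2.1,0,0,0],[0,0,0,-3.0,0,0,0],[0,0,0,-3.6,0,0,0]]

```text
t: 5.72
position: [0.6276, 0.2509, 0.2717]
eef_rot: [0.822, 0.569, 0.005, 0.001]
force: [0.1, 1.3, 0.3]
finger_gap: 0.0204
grasp_force: 59.4
```

servo_tool:
  commands:
    - [[0,-0.5,0.06,-0.3,0,0,0],[0,-1.3,0.17,-0.4,0,0,0],[0,-2.25,0.29,-0.4,0,0,0],[0,-3.2,0.42,-0.4,0,0,0],[0,-4.15,0.54,-0.4,0,0,0]]

```text
t: 6.13
position: [0.5884, 0.0858, 0.2833]
eef_rot: [0.822, 0.57, 0.002, 0.001]
force: [0.9, 0.0, -0.9]
finger_gap: 0.0204
grasp_force: 59.4
```

servo_tool:
  commands:
    - [[0,-0.95,0.13,0,0,0,0],[0,-1.9,0.25,0,0,0,0],[0,-2.85,0.37,0,0,0,0],[0,-3.8,0.5,0,0,0,0],[0,-4.75,0.62,0,0,0,0]]

```text
t: 6.55
position: [0.5448, -0.1014, 0.2834]
eef_rot: [0.822, 0.57, 0.002, 0.002]
force: [0.3, -0.3, -1.5]
finger_gap: 0.0205
grasp_force: 59.4
```

servo_tool:
  commands:
    - [[0,-0.9,0.1,0,0,0,0],[0,-1.6,0.2,0.2,0,0,0],[0,-2.2,0.28,0.6,0,0,0],[0,-2.6,0.34,1.1,0,0,0],[0,-2.6,0.34,1.7,0,0,0]]

```text
t: 6.97
position: [0.5212, -0.209, 0.2154]
eef_rot: [0.824, 0.566, 0.0, 0.005]
force: [0.0, -1.4, -1.6]
finger_gap: 0.0203
grasp_force: 59.4
```

Run:
```python
from h import *
s=bot.get_state();c=viewer.capture('top');S=viewer.capture('side')
print(s['position'],s['finger_gap'],s['grasp_force'],s['force'],R.from_quat(s['eef_rot']).as_matrix().round(3).tolist())
cv2.imwrite('pics/w5.png',np.hstack([cv2.resize(f,(400,300)) for f in(c['frame'],S['frame'])]))
```

```text
[ 0.52120376 -0.20901764  0.2153504 ] 0.02034675392994989 59.40470829606056 [ 0.04085715 -1.4080559  -1.63590358] [[0.359, 0.933, 0.006], [0.933, -0.359, -0.007], [-0.005, 0.009, -1.0]]
```

View pics/w5.png

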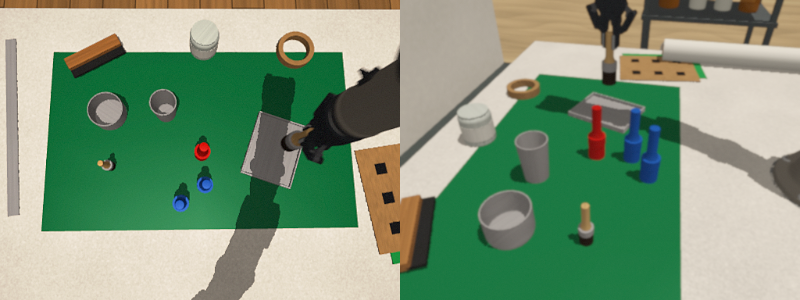

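The top view shows the held brush above the tray (bristles at about (290,143)), with the pot and cup unmoved.

servo_tool:
  commands:
    - [[0,0,0,0.5,0,0,0],[0,0,0,1.1,0,0,0],[0,0,0,1.7,0,0,0],[0,0,0,2.1,0,0,0],[0,0,0,2.2,0,0,0]]

```text
t: 7.48
position: [0.5208, -0.2005, 0.1242]
eef_rot: [0.821, 0.57, -0.0, -0.001]
force: [-0.9, -1.3, -2.0]
finger_gap: 0.0205
grasp_force: 59.4
```

servo_tool:
  commands:
    - [[0,0,0,0.04,0,0,0],[0,0,0,0.08,0,0,0],[0,0,0,0.12,0,0,0],[0,0,0,0.12,0,0,0]]

```text
t: 7.82
position: [0.5219, -0.2021, 0.121]
eef_rot: [0.822, 0.57, 0.001, 0.001]
force: [0.2, -0.5, -0.9]
finger_gap: 0.0208
grasp_force: 59.4
```

servo_tool:
  commands:
    - [[0,0,0,0.04,0,0,0],[0,0,0,0.08,0,0,0],[0,0,0,0.08,0,0,0]]

```text
t: 8.07
position: [0.5206, -0.202, 0.1163]
eef_rot: [0.822, 0.57, -0.0, -0.0]
force: [-0.1, 0.7, -1.8]
finger_gap: 0.0203
grasp_force: 59.4
```

servo_tool:
  commands:
    - [[0,0,0,0.04,0,0,0],[0,0,0,0.04,0,0,0]]

```text
t: 8.23
position: [0.521, -0.2021, 0.1157]
eef_rot: [0.822, 0.569, -0.0, 0.0]
force: [-1.6, 0.9, 5.2]
finger_gap: 0.0205
grasp_force: 60.0
```

There is contact at +5 N, so I release.

servo_tool:
  commands:
    - [[26,0,0,0,0,0,0],[35,0,0,0,0,0,0],[60,0,0,0,0,0,0],[75,0,0,0,0,0,0],[75,0,0,0,0,0,0]]

```text
t: 8.65
position: [0.5207, -0.202, 0.1145]
eef_rot: [0.822, 0.57, -0.0, -0.0]
force: [0.4, -0.5, 0.2]
finger_gap: 0.0698
grasp_force: 0.0
```

servo_tool:
  commands:
    - [[75,0,0,-0.3,0,0,0],[75,0,0,-0.9,0,0,0],[75,0,0,-1.6,0,0,0],[75,0,0,-2.4,0,0,0],[75,0,0,-3.0,0,0,0]]

```text
t: 9.07
position: [0.5213, -0.202, 0.237]
eef_rot: [0.822, 0.57, 0.001, 0.001]
force: [0.6, -0.3, 0.3]
finger_gap: 0.0748
grasp_force: 0.0
```

Run:
```python
from h import *
s=bot.get_state();c=viewer.capture('wrist');S=viewer.capture('side')
print(s['t'],s['position'],s['finger_gap'],s['force'])
cv2.imwrite('pics/w6.png',np.hstack([cv2.resize(f,(400,300)) for f in(c['frame'],S['frame'])]))
```

```text
9.0667 [ 0.52130816 -0.201986    0.23703286] 0.07480328522184997 [ 0.55162901 -0.27890941  0.34982335]
```

View pics/w6.png

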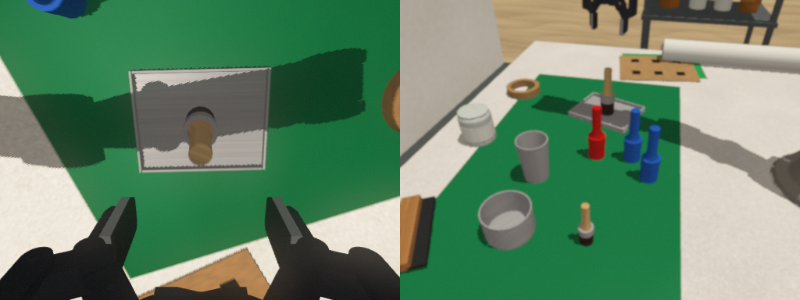

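The brush stands upright in the middle of the tray (wrist view (201,135), side view (608,90)). The gripper is clear, and the pot and cup are where they were.

```bash
python3 -c "
from bench import close_job
print(close_job())"
```

```text
the job is handed in; nothing more can be done
None
```

I dipped the big stencil brush about 50 mm below the pot's rim and stood it upright, bristles down, on the tray floor; the pot and cup look unmoved in the final picture, and I handed the job in after about 9 s of robot time (no verdict was returned).

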